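# Reload the label dispenser and pack the case of jars

### The arm

A 7-joint arm with a two-finger parallel gripper is mounted at the origin on the work surface. World frame = base frame: x ahead of the robot, y to its left, z up, the work surface at z = 0. Lengths are in m, angles in rad, forces in N, time in s.
With the tool pointing down it reaches from about 0.425 to 0.925 m from the base axis. Payload 6.8 kg.
Tool frame: the origin (TCP) lies between the finger pads; the fingertips stand 11 mm ahead of it and the grasp point (between the pads) lies 8 mm behind it; z points along the fingers, y is the line along which they close (so a half turn about z gives the same grasp; the last joint's range is limited). The gripper opens to 85 mm and grips with 20 to 120 N. Pads are 22 mm wide; open, the fingers measure 114 mm over their backs; the gripper's body (76 mm by 85 mm) begins 54 mm behind the grasp point. The pads swing forward as they close: fully open they stand 13 mm farther back than shut.
Start: joints at [1.24, 0.477, 0.022, 1.555, -0.011, 1.109, -0.083], TCP at [0.149, -0.658, 0.242] pointing down, gripper open.
Joint ranges: [-2.96, 2.96], [-0.34, 2.1], [-1.41, 1.46], [0.24, 2.44], [-1.37, 4.51], [0.17, 1.92], [-2.96, 2.96]. Speed limits (rad/s): [2.39, 2.39, 3.14, 3.14, 3.14, 3.14, 3.14].

### API

Orientations are given as a unit quaternion [w, x, y, z].
In Python, from cell import env gives the robot as it stands. Calls block until the motion is done:
- env.reach(position, orientation): joint-space move of the TCP to a pose.
- env.movel(position, velocity=0.15, rot=None, stop_force=None): straight line of the TCP; rot=None keeps the orientation; velocity is the mean speed in m/s. With stop_force (N) it stops when the force on the tool has changed by that much, and returns True; else False.
- env.goto_joints(angles): joint-space move.
- env.grip(opening, f_grip=None): finger opening in m; f_grip is the grip in N (None keeps the last); returns when the fingers have stopped.
- env.dwell(seconds).
- env.inverse_kinematics(position, orientation): joint angles nearest the present ones, or None.
- env.camera(name): name is "side" or "top"; returns the picture (384x512x3 uint8, blue, green, red); there is no depth.
- env.calibration(name): a dict with "fx", "fy", "cx", "cy" (pixels), "rvec" (rotation vector, rad) and "tvec" (3), from world to camera coordinates, as OpenCV has them. Camera axes: x right, y down, z forward; pixel columns grow to the right and rows downward; lengths in m; the calibration is good to about 2 mm. A picture is of the moment at which its call begins. calibration takes no time and is no camera call.
A pose or a line that the arm cannot do raises env.PlanningError and nothing moves.
- env.job_done(): hands the job in; it is judged then, once.
Readings, each from a call of its own:
- env.get_time(): time.
- env.get_qpos(): joint angles.
- env.get_joint_velocities(): joint speeds.
- env.get_joint_torque(): joint torques, N m.
- env.get_tcp_pos(): TCP position.
- env.get_orientation(): TCP orientation.
- env.get_force(): force on the tool from outside, world axes, zero at the start.
- env.get_torque(): the same for the moment, N m.
- env.get_opening(): finger opening in m.
- env.get_gripper_force(): force on a finger pad.
Only numpy, scipy, OpenCV 4.12 (cv2) and the standard library are available. Lean on these libraries where they do the work, as an engineer would, in place of code of your own. Each camera call takes 0.05 s, during which the arm holds its last target. There are 200 camera calls.

### The job

Take the empty cardboard core off the label dispenser's spindle and put it in the steel waste tray, set the fresh label roll right down on the spindle, and only then push the dispenser's feed lever all the way over, away from the robot. Also stand every loose jar upright in the divided case, one to a cell, beside the jar that is already packed there. Leave the other things on the table where they are.

Things in the scene. Friction and masses are not known exactly. Their poses are not given: they have to be found in the camera images.
- case: divided cardboard case fixed to the table, 181 x 269 mm outside, 40 mm high, open at the top, 5 mm floor, walls and dividers; 2 x 3 square cells, each 83 mm inside at 88 mm pitch: cell centres at x = -44, +44 mm and y = -88, 0, +88 mm in its frame. Origin at the centre of its underside (on the table), x across the two rows, y along the three.
- jar1: loose closed jar, filled with tan pods, with a clear neck band and a flat white screw lid, a 60 mm diameter, 80 mm tall straight cylinder, heavier at the bottom, stands on the table; origin at the centre of its underside, z up through the lid. Absent in some runs.
- jar2: loose closed jar, filled with tan pods, with a clear neck band and a flat white screw lid, a 60 mm diameter, 80 mm tall straight cylinder, heavier at the bottom, stands on the table; origin at the centre of its underside, z up through the lid. Absent in some runs.
- jar3: loose closed jar, filled with tan pods, with a clear neck band and a flat white screw lid, a 60 mm diameter, 80 mm tall straight cylinder, heavier at the bottom, stands on the table; origin at the centre of its underside, z up through the lid. Absent in some runs.
- jar4: loose closed jar, filled with tan pods, with a clear neck band and a flat white screw lid, a 60 mm diameter, 80 mm tall straight cylinder, heavier at the bottom, stands on the table; origin at the centre of its underside, z up through the lid. Absent in some runs.
- jar5: loose closed jar, filled with tan pods, with a clear neck band and a flat white screw lid, a 60 mm diameter, 80 mm tall straight cylinder, heavier at the bottom, stands on the table; origin at the centre of its underside, z up through the lid. Absent in some runs.
- packed1: jar of the same kind already packed, standing in a cell of the case; origin at the centre of its underside. Just one of packed1 to packed3 is present.
- packed2: jar of the same kind already packed, standing in a cell of the case; origin at the centre of its underside. Just one of packed1 to packed3 is present.
- packed3: jar of the same kind already packed, standing in a cell of the case; origin at the centre of its underside. Just one of packed1 to packed3 is present.
- dispenser: grey label dispenser fixed to the table: base plate 20 mm high from x = -60 to +100 mm and y = -110 to +110 mm in its frame (origin on the table). The steel spindle stands at x = 0, y = -50 mm; the feed lever at x = 0, y = +65 mm; an aluminium peel bar 70 mm high (82 mm with its roller) runs along y at x = 80 to 100 mm. Its x axis points away from the robot, within 0.25 rad.
- spindle_foot (a point): centre of the spindle's foot, on the top face of the dispenser's base plate (20 mm above the table); the spindle is a fixed upright pin of 20 mm diameter, z along it
- spindle_tip (a point): tip of the spindle, 65 mm above spindle_foot; the top 7 mm taper to 10 mm diameter
- core: empty cardboard core, a tube of 33 mm outside and 27 mm inside diameter, 50 mm tall, at the start standing on the spindle down on the base plate; origin at the centre of its lower end, z along the tube
- roll: fresh roll of white labels, 60 mm outside diameter, 45 mm tall, through hole 30 mm, stands upright on the table; origin at the centre of its underside, z along the hole
- tray: open steel waste tray fixed to the table, 130 x 130 mm outside, 45 mm high, 4 mm walls and floor; origin at the centre of its underside
- feed_lever (a joint): angle of the dispenser's black feed lever (rad): about 0 at the start, when it leans towards the robot (dispenser -x) ; grows as it swings over to dispenser +x, away from the robot, to its stop at 1.0. It has light friction and stays where it is left; it turns about a line parallel to dispenser y.
- feed_lever_tip (a point): centre of the lever's 26 mm ball knob, on a 10 mm rod 80 mm from its pivot; the pivot is 42 mm above the table at dispenser x = 0, y = +65 mm; at joint 0 the rod leans 0.5 rad to dispenser -x (ball 112 mm above the table), at 1.0 it leans 0.5 rad to +x
- clamshells: bystander: small stack of clear clamshell packs, 70 x 50 x 47 mm, loose among the jars; origin at the centre of its underside
- tin: bystander: squat steel tin, 66 mm diameter, 46 mm tall, loose beside the tray; origin at the centre of its underside

How it is judged:
By the outcome, as a careful person would: the job done as asked, in the order asked, and still so for the second after the job is handed in, with the robot touching nothing.
Of jar1, jar2, jar3, jar4, jar5 only 3 to 5 are there at a start; the rules pass over those that are not, and their reading is None.
Of packed1, packed2, packed3 only 1 to 1 are there at a start; the rules pass over those that are not, and their reading is None.
At some moment in a run one of jar1, jar2, jar3, jar4, jar5 may be knocked a few centimetres aside while the robot is not near it.
It also fails if it takes over 210 s, if anything falls off the work surface, if the arm or the gripper's body presses on something with over 40 N, if the wrist force passes 120 N, or if a joint passes its speed limit or range.

## Working session

There is one attempt and no reset: what is moved stays moved. The work goes in short steps, each a Python script; the robot and the scene stay as the last script left them, time stands still between calls to the robot, and variables do not carry over. Pictures are saved under pics/ and viewed, at most 14 in all, crops included, and the job is handed in when it is done.

```bash
ls; mkdir -p pics
python3 - <<'E'
from cell import env
import cv2,numpy as np
for n in("top","side"):
    cv2.imwrite(f"pics/{n}0.png",env.camera(n)); c=env.calibration(n); print(n,c)
    R=cv2.Rodrigues(np.array(c["rvec"],float))[0]; print(-R.T@np.array(c["tvec"]).ravel(), R[2])
print(env.get_time(),env.get_orientation(),env.get_tcp_pos())
E
```

```text
cell.py
pics
top {'fx': 465.3111582009373, 'fy': 465.3111582009373, 'cx': 253.01263118672117, 'cy': 194.67048060712034, 'rvec': array([ 2.09471625, -2.16032963,  0.166545  ]), 'tvec': array([0.04510316, 0.54749854, 1.19368521])}
[0.34038526 0.01614194 1.26907472] [ 0.16790947  0.00972316 -0.98575447]
side {'fx': 497.5975595786603, 'fy': 497.5975595786603, 'cx': 262.15518847926984, 'cy': 185.69030295003637, 'rvec': array([ 0.44513105, -2.75795636,  1.13647525]), 'tvec': array([0.52521978, 0.16242585, 1.2175759 ])}
[0.25988359 0.86987126 0.98005794] [ 0.22537179 -0.66795921 -0.70925176]
0.1 [-8.00827006e-04  9.93795690e-01  1.11218081e-01 -1.54977525e-04] [ 0.14906362 -0.65781595  0.241425  ]
```

View pics/top0.png

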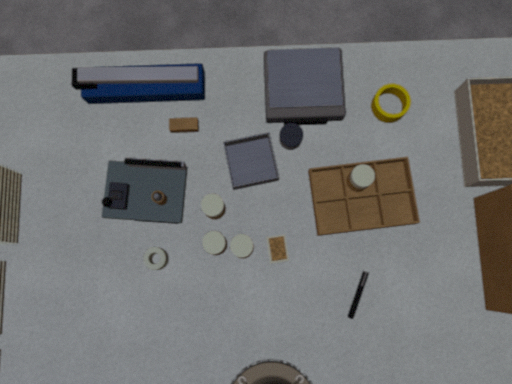

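View pics/side0.png

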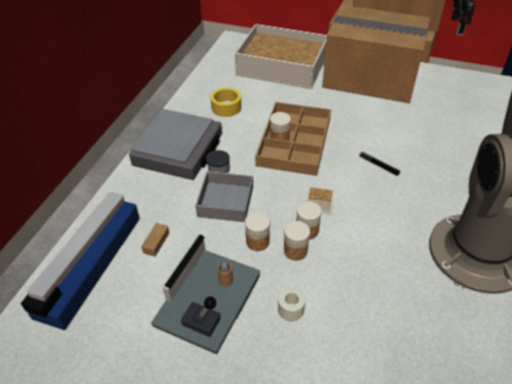

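The top view shows three loose jars, with lids at about (213,206), (214,243) and (241,246). It also shows the roll (156,258), core (158,197), lever ball (107,202), tray (251,161), case (362,196) with a packed jar at (363,177), clamshells (278,248) and tin (291,136). The side view agrees. Next I'll enlarge both for exact pixels.

Run:
```python
import cv2
def crop(n,x0,y0,x1,y1,s,o):
    im=cv2.imread(f"pics/{n}0.png")[y0:y1,x0:x1]; im=cv2.resize(im,None,fx=s,fy=s,interpolation=cv2.INTER_CUBIC)
    for x in range((x0//20+1)*20,x1,20): cv2.putText(im,str(x),((x-x0)*s-10,10),0,.35,(0,0,255),1); cv2.line(im,((x-x0)*s,12),((x-x0)*s,20),(0,0,255),1)
    for y in range((y0//20+1)*20,y1,20): cv2.putText(im,str(y),(0,(y-y0)*s+4),0,.35,(0,0,255),1); cv2.line(im,(26,(y-y0)*s),(34,(y-y0)*s),(0,0,255),1)
    cv2.imwrite(f"pics/{o}.png",im)
crop("top",90,125,290,275,4,"topL"); crop("side",145,160,345,350,3,"sideL")
```

```text
(no output)
```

View pics/topL.png

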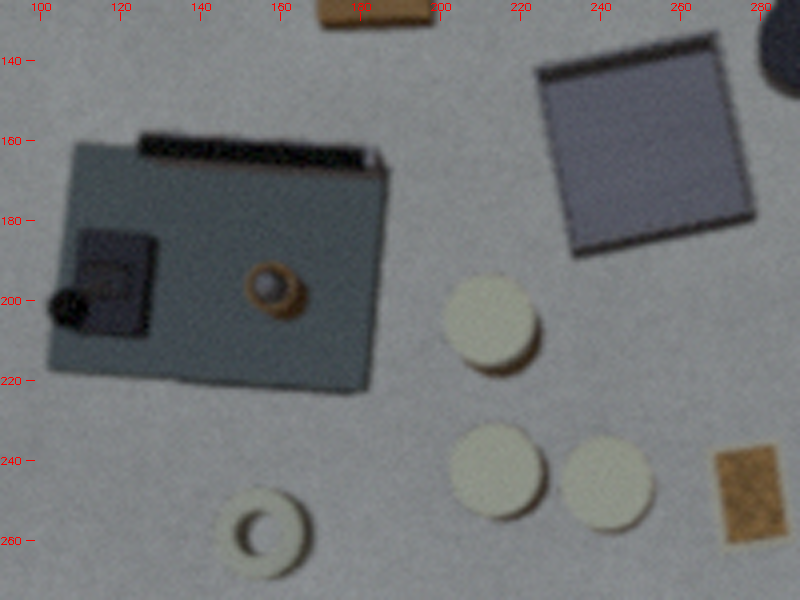

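View pics/sideL.png

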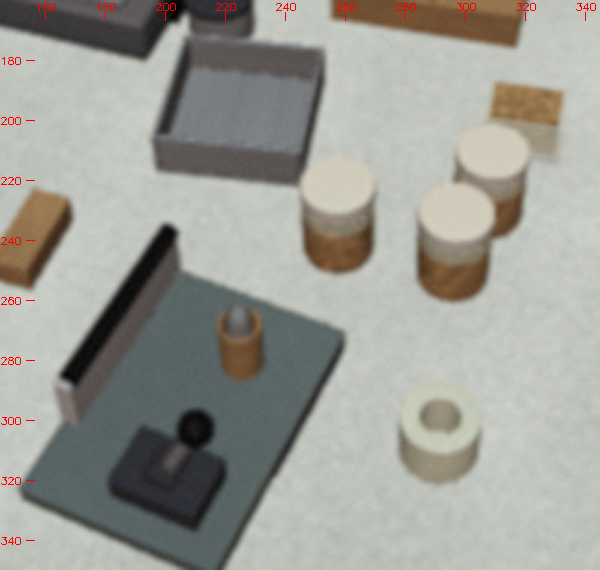

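The top crop gives lids A (212.5,205.3), B (214,242.5) and C (242,245.5), roll (155.5,258), spindle tip (157,196) and ball (107,201.5). The side crop gives A (257.5,221.5), B (297,230), C (309.5,211), roll (291.5,299), tip (224.5,263) and ball (210,302.5). I'll triangulate these.

```bash
cat > h.py <<'E'
from cell import env
import cv2,numpy as np
C={}
for n in("top","side"):
    c=env.calibration(n); K=np.array([[c["fx"],0,c["cx"]],[0,c["fy"],c["cy"]],[0,0,1.]])
    rv=np.array(c["rvec"],float).ravel(); tv=np.array(c["tvec"],float).ravel(); R=cv2.Rodrigues(rv)[0]
    C[n]=(K,rv,tv,R)
def P(n): K,_,t,R=C[n]; return K@np.c_[R,t]
def tri(a,b):
    X=cv2.triangulatePoints(P("top"),P("side"),np.array(a,float).reshape(2,1),np.array(b,float).reshape(2,1)).ravel(); X=X[:3]/X[3]
    e=np.linalg.norm(proj("top",X)-a)+np.linalg.norm(proj("side",X)-b)
    return X,e
def proj(n,X):
    K,r,t,_=C[n]; return cv2.projectPoints(np.array(X,float).reshape(-1,3),r,t,K,None)[0].reshape(-1,2)
def ray(n,uv,z):
    K,_,t,R=C[n]; o=-R.T@t; d=R.T@np.linalg.inv(K)@[uv[0],uv[1],1]
    return o+d*(z-o[2])/d[2]
E
python3 - <<'E'
from h import *
np.set_printoptions(precision=4,suppress=True)
pts=dict(A=((212.5,205.3),(257.5,221.5),.08),B=((214,242.5),(297,230),.08),C=((242,245.5),(309.5,211),.08),roll=((155.5,258),(291.5,299),.045),tip=((157,196),(224.5,263),.085),ball=((107,201.5),(210,302.5),.112),
t1=((224,142),(197,207),.045),t2=((270,134),(207,173),.045),t3=((278,178),(253,177),.045),t4=((234,189),(247,212),.045))
for k,(a,b,z) in pts.items():
    X,e=tri(a,b); print(k,X,"err %.2f"%e,ray("top",a,z)[:2],ray("side",b,z)[:2])
for uv in[(309,170),(411,158),(417,221),(318,235)]: print("case",ray("top",uv,.04)[:2])
for uv,z in[((109,160.5),.02),((186,166),.02),((182,223),.02),((102,218),.02)]: print("disp",ray("top",uv,z)[:2])
for uv in[(150,324),(205,250),(260,272),(218,350)]: print("disp side",ray("side",uv,.02)[:2])
E
```

```text
A [0.5199 0.1342 0.0732] err 0.37 [0.5184 0.1334] [0.5184 0.1397]
B [0.4229 0.1315 0.0751] err 0.10 [0.4224 0.131 ] [0.4221 0.1355]
C [0.412  0.06   0.0704] err 0.89 [0.4126 0.0598] [0.4094 0.0685]
roll [0.3893 0.2905 0.0346] err 0.15 [0.3891 0.2882] [0.3877 0.2968]
tip [0.5479 0.2774 0.0809] err 0.50 [0.5466 0.2763] [0.5472 0.2801]
ball [0.5311 0.3968 0.1124] err 0.51 [0.5318 0.3971] [0.5307 0.3966]
t1 [0.6981 0.1033 0.0326] err 1.63 [0.6969 0.1029] [0.6903 0.1135]
t2 [ 0.7207 -0.0233  0.0308] err 0.79 [ 0.7152 -0.0231] [ 0.7149 -0.01  ]
t3 [ 0.5932 -0.0404  0.0387] err 0.09 [ 0.5921 -0.0401] [ 0.5909 -0.0344]
t4 [0.568  0.0792 0.0324] err 0.15 [0.5659 0.0786] [0.5637 0.0898]
case [ 0.6124 -0.1248]
case [ 0.6365 -0.4014]
case [ 0.4654 -0.4024]
case [ 0.4365 -0.1397]
disp [0.662  0.4245]
disp [0.6393 0.2108]
disp [0.4817 0.2225]
disp [0.5021 0.4399]
disp side [0.6607 0.4352]
disp side [0.6268 0.2163]
disp side [0.4805 0.2352]
disp side [0.5009 0.4443]
```

Run:
```python
import cv2
def crop(n,x0,y0,x1,y1,s,o):
    im=cv2.imread(f"pics/{n}0.png")[y0:y1,x0:x1]; im=cv2.resize(im,None,fx=s,fy=s,interpolation=cv2.INTER_CUBIC)
    for x in range((x0//20+1)*20,x1,20): cv2.putText(im,str(x),((x-x0)*s-10,10),0,.35,(0,0,255),1); cv2.line(im,((x-x0)*s,12),((x-x0)*s,20),(0,0,255),1)
    for y in range((y0//20+1)*20,y1,20): cv2.putText(im,str(y),(0,(y-y0)*s+4),0,.35,(0,0,255),1); cv2.line(im,(26,(y-y0)*s),(34,(y-y0)*s),(0,0,255),1)
    return im
import numpy as np
a=crop("top",300,150,430,245,3,"") ; b=crop("side",245,95,345,190,3,"")
cv2.imwrite("pics/caseL.png",np.hstack([a,b]))
```

```text
(no output)
```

View pics/caseL.png

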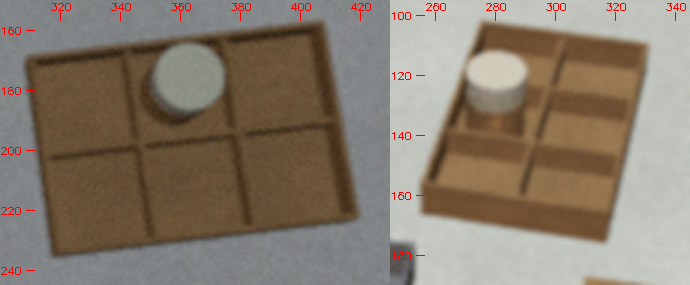

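The case crop shows the packed jar in the far row's middle cell, with its lid at (363,176) in the top view. The case corners are (309,169), (408,157.5), (418.5,221) and (318.5,235). The side view sits about 5 mm off from the top one, so I'll check it against the gripper's known pose. First I need an automatic lid finder and the case/tray fits.

```bash
cat >> h.py <<'E'
def down(a): return [0,np.cos(a/2),np.sin(a/2),0]   # closes along angle a-90deg
def lids(im,lo=10,amin=150):
    f=cv2.GaussianBlur(im,(3,3),0).astype(int); d=f[...,2]-f[...,0]
    m=((f[...,1]>120)&(d>-2)).astype(np.uint8)
    n,_,st,ce=cv2.connectedComponentsWithStats(m)
    return [(ce[i],st[i][4],st[i][2:4]) for i in range(1,n) if amin<st[i][4]<900]
def fit(model,pts):  # 2D rigid: returns x,y,yaw
    m=np.array(model);p=np.array(pts);H=(m-m.mean(0)).T@(p-p.mean(0))
    yaw=np.arctan2(H[0,1]-H[1,0],H[0,0]+H[1,1]);c,s=np.cos(yaw),np.sin(yaw);R=np.array([[c,-s],[s,c]])
    t=p.mean(0)-R@m.mean(0); return t,yaw,np.linalg.norm(m@R.T+t-p,axis=1)
E
python3 - <<'E'
from h import *
np.set_printoptions(precision=4,suppress=True)
im=cv2.imread("pics/top0.png")
for p in [(212,205),(205,170),(155,246),(242,245),(363,177)]: print(p,im[p[1]-1:p[1]+2,p[0]-1:p[0]+2].mean((0,1)))
for c,a,s in lids(im): print(c,a,s,ray("top",c,.08)[:2])
q=[ray("top",u,.04)[:2] for u in[(309,169),(408,157.5),(418.5,221),(318.5,235)]]
h,w=.0905,.1345
print("case",fit([(h,w),(h,-w),(-h,-w),(-h,w)],q))
q=[ray("top",u,.045)[:2] for u in[(224,142),(270,134),(278,178),(234,189)]]; s=.065
print("tray",fit([(s,s),(s,-s),(-s,-s),(-s,s)],q))
q=[ray("top",u,.02)[:2] for u in[(109,160.5),(186,166),(182,223),(102,218)]]
print("disp",fit([(.1,.11),(.1,-.11),(-.06,-.11),(-.06,.11)],q))
q=[ray("side",u,.02)[:2] for u in[(205,250),(260,272),(218,350),(150,324)]]
print("disp side",fit([(.1,-.11),(-.06,-.11),(-.06,.11),(.1,.11)],q))
for n,p in dict(core=(.547,.277,.04),roll=(.389,.29,.02),A=(.519,.134,.06),B=(.4225,.132,.06),C=(.4126,.06,.056),tray=(.64,.03,.05),c1=(.58,-.18,.06),c2=(.60,-.36,.06),c3=(.5,-.27,.06)).items():
    print(n,[ (a,None if (j:=env.inverse_kinematics(list(p),down(np.radians(a)))) is None else round(float(np.array(j)[6]),2)) for a in(-90,-60,-30,0,30,60,90)])
E
```

```text
(212, 205) [133.     144.2222 139.7778]
(205, 170) [134.2222 132.     128.3333]
(155, 246) [130.3333 131.2222 126.6667]
(242, 245) [134.1111 144.8889 140.    ]
(363, 177) [132.4444 145.1111 140.4444]
[393.4606  98.899 ] 495 [40 36] [ 0.7905 -0.3552]
[362.6927 175.1456] 371 [22 21] [ 0.5853 -0.2589]
[211.5758 203.7393] 422 [24 23] [0.5226 0.1357]
[212.7859 241.5786] 439 [23 26] [0.4249 0.1341]
[241.038  244.8031] 447 [26 26] [0.4145 0.0622]
[276.8128 248.9951] 203 [25 30] [ 0.4011 -0.0284]
[153.6754 257.6716] 268 [22 23] [0.3887 0.2851]
case (array([ 0.5387, -0.2664]), np.float64(0.09228964501821232), array([0.0015, 0.0034, 0.0048, 0.0003]))
tray (array([0.6425, 0.0296]), np.float64(0.17043052199880013), array([0.0022, 0.0024, 0.006 , 0.0043]))
disp (array([0.5514, 0.3263]), np.float64(-0.09467310345271299), array([0.002 , 0.0037, 0.0005, 0.0016]))
disp side (array([0.5473, 0.335 ]), np.float64(-0.114325231028978), array([0.0076, 0.0059, 0.0069, 0.0028]))
core [(-90, 1.79), (-60, -2.48), (-30, -2.3), (0, -2.6), (30, -2.06), (60, -1.55), (90, -1.2)]
roll [(-90, 1.46), (-60, 1.98), (-30, -2.4), (0, -2.87), (30, -2.38), (60, -2.13), (90, -1.45)]
A [(-90, 1.97), (-60, -2.28), (-30, -2.81), (0, -2.31), (30, -1.86), (60, -1.48), (90, -0.95)]
B [(-90, 1.87), (-60, -2.32), (-30, -2.95), (0, -2.5), (30, -1.96), (60, -1.56), (90, -1.18)]
C [(-90, -2.85), (-60, -2.14), (-30, -2.74), (0, -2.24), (30, -1.81), (60, -1.47), (90, -0.98)]
tray [(-90, -2.34), (-60, -2.82), (-30, -2.4), (0, -1.98), (30, -1.5), (60, -1.01), (90, -0.53)]
c1 [(-90, -2.81), (-60, -2.38), (-30, -1.93), (0, -1.51), (30, -1.07), (60, -0.62), (90, -0.16)]
c2 [(-90, -2.5), (-60, -2.05), (-30, -1.62), (0, -1.16), (30, -0.7), (60, -0.24), (90, 0.23)]
c3 [(-90, -2.59), (-60, -2.15), (-30, -1.71), (0, -1.29), (30, -0.83), (60, -0.38), (90, 0.08)]
```

Run:
```python
from h import *
yaw=-.1; a=yaw+np.pi/2
env.grip(.06,25)
env.reach([.45,-.1,.28],down(a)); env.reach([.5470,.2775,.20],down(a))
print(env.get_tcp_pos(),env.get_time(),env.get_force())
cs=[env.camera(n) for n in("top","side")]
out=[]
for n,im in zip(("top","side"),cs):
    cv2.imwrite(f"pics/{n}1.png",im)
    u,v=proj(n,env.get_tcp_pos())[0]; print(n,u,v)
    x0,y0=int(u)-65,int(v)-60; x0=max(x0,0)
    im=im.copy(); c=cv2.resize(im[y0:y0+130,x0:x0+130],None,fx=3,fy=3,interpolation=cv2.INTER_CUBIC)
    d=env.get_tcp_pos(); 
    for p in(d,):
        q=(proj(n,p)[0]-[x0,y0])*3; cv2.drawMarker(c,tuple(int(i) for i in q),(0,0,255),0,10,1)
    out.append(c)
cv2.imwrite("pics/hov.png",np.hstack(out))
```

```text
[0.54780069 0.27575892 0.2000408 ] 4.2167 [ 1.1951379  -0.35766271  0.56643547]
top 146.5384867584685 187.3535766268885
side 221.73144789462614 227.64829585057004
```

View pics/hov.png

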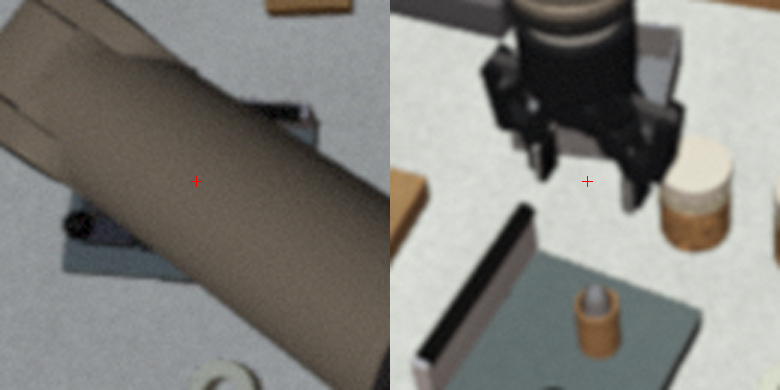

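The arm hides the core in the top view. In the side view the fingertips, at crop (543,175) and (632,205), straddle the projected TCP about 1–2 px low, so the truth lies between the two views and nearer the top one. Core, fingers and target line up, so I'll take the core.

Run:
```python
from h import *
np.set_printoptions(precision=4,suppress=True)
f0=env.get_force()
s=env.movel([.547,.2775,.042],.12,stop_force=12); print(s,env.get_tcp_pos())
if not s:
    env.grip(0.0,22); print(env.get_opening(),env.get_gripper_force(),env.get_force()-f0,env.get_tcp_pos())
    s=env.movel([.547,.2775,.16],.1,stop_force=25); print(s,env.get_tcp_pos(),env.get_opening(),env.get_force()-f0)
    im=env.camera("side"); cv2.imwrite("pics/core.png",cv2.resize(im[170:350,150:330],None,fx=2.5,fy=2.5)); print(env.get_time())
```

```text
False [0.5475 0.2779 0.0428]
0.03103375895966865 25.64900854951702 [-1.4981 -1.0459  5.0224] [0.5474 0.2776 0.0426]
False [0.5466 0.2772 0.1592] 0.03136148915317025 [-0.5245  0.444  -0.5626]
7.525
```

View pics/core.png

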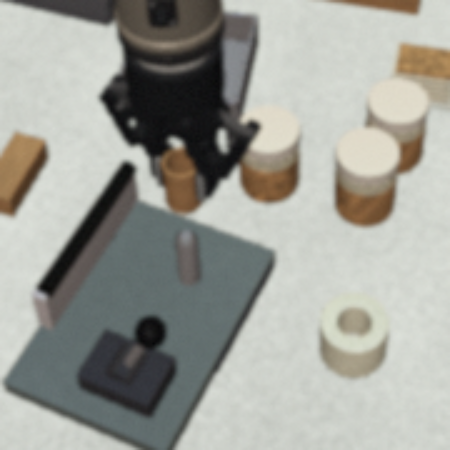

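The core is gripped and clear of the spindle, and the bare pin shows at crop (188,235). Next is the tray, then the roll, gripping it from two directions to centre it.

Run:
```python
from h import *
np.set_printoptions(precision=4,suppress=True)
a=-.1+np.pi/2
env.movel([.6425,.032,.16],.25)
s=env.movel([.6425,.032,.034],.12,stop_force=8); print(s,env.get_tcp_pos(),env.get_opening())
env.grip(.055); env.movel([.6425,.032,.2],.2)
r=[.389,.2905]
env.grip(.085)
env.reach([*r,.16],down(np.radians(25)))
print(env.get_qpos(),env.get_time())
s=env.movel([*r,.022],.12,stop_force=10); print(s,env.get_tcp_pos())
if not s:
    env.grip(.0,20); print(env.get_opening(),env.get_tcp_pos(),env.get_force()); env.grip(.085)
    env.movel([*r,.10],.15)
    env.reach([*r,.10],down(np.radians(85))); print(env.get_qpos(),env.get_tcp_pos())
    s=env.movel([*r,.022],.1,stop_force=10); print(s)
    env.grip(0,30); print(env.get_opening(),env.get_gripper_force(),env.get_tcp_pos())
    env.movel([*r,.16],.15); print(env.get_opening(),env.get_time())
    im=env.camera("side"); cv2.imwrite("pics/roll.png",cv2.resize(im[120:350,150:330],None,fx=2.5,fy=2.5))
    cv2.imwrite("pics/rollt.png",env.camera("top"))
```

```text
False [0.6432 0.0322 0.0349] 0.03141721315937192
[-0.1939  0.3486 -0.6802  2.0419  0.2917  0.8453 -2.1754] 13.0833
False [0.3894 0.2908 0.0226]
0.06035867734498695 [0.3894 0.2913 0.0229] [-1.9191  0.1531  5.6643]
[-0.0644  0.5162 -0.8699  2.0782  0.5555  0.7952 -1.3647] [0.3886 0.2902 0.0993]
False
0.05937777942448529 31.21218793094158 [0.3896 0.2908 0.0229]
0.05878572429792633 19.0
```

View pics/roll.png

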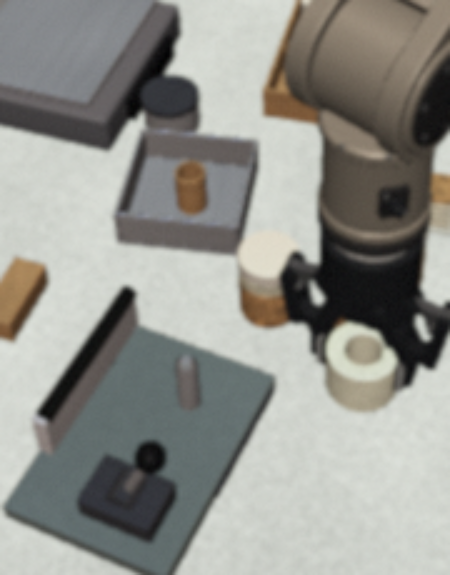

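The core stands in the tray and the roll is held, with its hole at crop (364,347). The spindle tip is at crop (187,357). I'll use the held roll's known position to correct the side camera.

Run:
```python
from h import *
np.set_printoptions(precision=4,suppress=True)
t=env.get_tcp_pos(); print(t)
u=np.array([364,347])/2.5+[150,120]; zt=t[2]+.0225-.0003
for n,uv,z in(("hole",u,zt),):
    p=ray("side",uv,zt); print("bias",p[:2]-t[:2])
for q in((187,357),(188,356)):
    print("tip side",ray("side",np.array(q)/2.5+[150,120],.085)[:2], "top",ray("top",(157,196),.085)[:2])
im=cv2.imread("pics/rollt.png"); x0,y0=85,120
im2=cv2.imread("pics/top0.png")
c=[cv2.resize(i[y0:y0+160,x0:x0+130],None,fx=3,fy=3,interpolation=cv2.INTER_CUBIC) for i in(im,im2)]
cv2.imwrite("pics/t2.png",np.hstack(c))
```

```text
[0.3885 0.29   0.159 ]
bias [-0.0018 -0.    ]
tip side [0.5468 0.2793] top [0.5466 0.2763]
tip side [0.5463 0.2781] top [0.5466 0.2763]
```

View pics/t2.png

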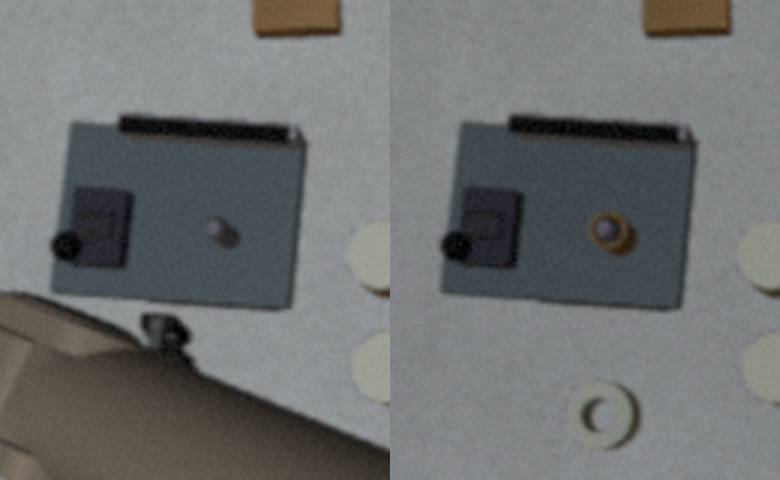

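The bare tip in the top view is at crop (217,229), i.e. pixel (157.3,196.3), which agrees with the earlier measurement. The spindle is at about (0.547, 0.2775).

Run:
```python
from h import *
np.set_printoptions(precision=4,suppress=True)
p=[.5472,.2775]
env.movel([*p,.16],.2); f0=env.get_force(); print(env.get_tcp_pos())
s=env.movel([*p,.125],.1,stop_force=8); print(s)
s=env.movel([*p,.046],.06,stop_force=8); print(s,env.get_tcp_pos(),env.get_force()-f0)
if not s:
    s=env.movel([*p,.0405],.02,stop_force=6); print(s,env.get_tcp_pos(),env.get_force()-f0,env.get_opening())
    env.grip(.076); env.movel([*p,.2],.15); print(env.get_time())
    im=env.camera("side"); cv2.imwrite("pics/roll2.png",cv2.resize(im[120:350,150:330],None,fx=2.5,fy=2.5))
```

```text
[0.5459 0.2779 0.1597]
False
False [0.5475 0.2777 0.0464] [-0.3716 -0.1749 -0.0058]
True [0.5477 0.2778 0.043 ] [-0.0871 -0.854   5.8066] 0.058930073092300916
23.7917
```

View pics/roll2.png

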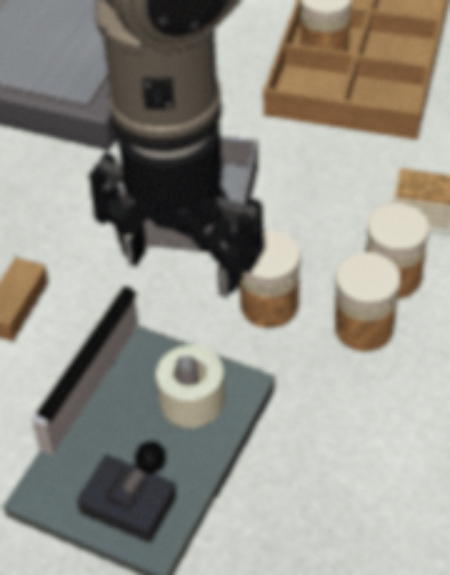

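The roll sits right down on the spindle, with the pin showing through the hole at crop (187,368). Now the lever.

Run:
```python
from h import *
np.set_printoptions(precision=4,suppress=True)
o=np.array([.5525,.3275]);c,s_=np.cos(-.1),np.sin(-.1);R=np.array([[c,-s_],[s_,c]])
W=lambda x,y,z:[*(o+R@[x,y]),z]
a=-.1+np.pi/2
env.grip(0.0,30)
env.reach(W(-.105,.065,.2),down(a)); print(env.get_tcp_pos(),env.get_qpos())
print(env.movel(W(-.105,.065,.109),.15,stop_force=10))
f0=env.get_force()
s=env.movel(W(.045,.065,.109),.06,stop_force=14); t=env.get_tcp_pos(); print(s,t,R.T@(t[:2]-o),env.get_force()-f0)
env.dwell(.2); env.movel(W(-.05,.065,.109),.15); env.movel(W(-.08,.065,.22),.2); print(env.get_time())
im=env.camera("side"); cv2.imwrite("pics/lev.png",cv2.resize(im[120:350,120:350],None,fx=2.5,fy=2.5))
```

```text
[0.4543 0.403  0.2   ] [-0.1836  0.5626 -0.8925  1.7213  0.4866  1.0955 -1.3296]
False
True [0.5721 0.3907 0.1079] [0.0132 0.0648] [-2.1081 -0.2134  0.197 ]
29.2583
```

View pics/lev.png

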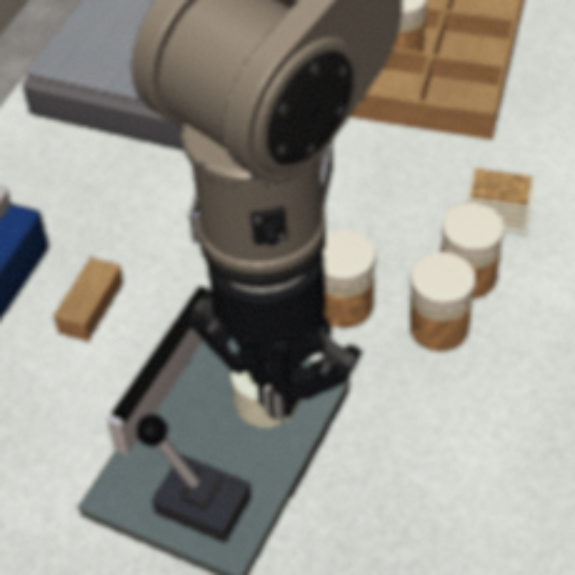

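The lever has swung over, with its ball at crop (152,430), i.e. pixel (180.8,292). I'll compare that with the stop pose and find the jars again.

```bash
sed -i 's/(3,3),0/(5,5),0/; s/(d>-2)/(d>0)/' h.py
python3 - <<'E'
from h import *
np.set_printoptions(precision=4,suppress=True)
o=np.array([.5525,.3275]);c,s_=np.cos(-.1),np.sin(-.1);R=np.array([[c,-s_],[s_,c]])
for th in(.8,.9,1.0):
    l=th-.5; print(th,proj("side",[*(o+R@[.08*np.sin(l),.065]),.042+.08*np.cos(l)]))
for l in(.0,.15): print("start",l,proj("side",[*(o+R@[.08*np.sin(l-.5),.065]),.042+.08*np.cos(l-.5)]))
im=env.camera("top")
for q in lids(im): print(q[0],q[1],q[2],ray("top",q[0],.08)[:2])
print([ray("top",q[0],.085)[:2] for q in lids(im) if q[0][0]>330])
E
```

```text
0.8 [[187.3106 290.9376]]
0.9 [[184.2408 290.3936]]
1.0 [[181.3713 290.1087]]
start 0.0 [[214.7004 303.5473]]
start 0.15 [[209.6689 300.2567]]
[471.3147 109.6904] 197 [ 58 111] [ 0.7532 -0.5585]
[391.6151 100.7415] 704 [44 43] [ 0.7855 -0.3499]
[379.6601 173.4625] 253 [114  70] [ 0.5883 -0.3032]
[362.7488 175.1429] 406 [23 23] [ 0.5853 -0.259 ]
[159.3833 197.163 ] 227 [21 21] [0.5442 0.2712]
[211.7981 204.2637] 421 [24 27] [0.5212 0.1352]
[241.1675 244.5526] 418 [24 24] [0.4151 0.0618]
[277.6115 242.8408] 157 [24 26] [ 0.4166 -0.031 ]
[array([ 0.7514, -0.5561]), array([ 0.7836, -0.3483]), array([ 0.5873, -0.3018]), array([ 0.5842, -0.2579])]
```

The ball matches the stop pose at 1.0 (181.4 against 180.8), and jars A and C haven't moved. I'll pack A into the far-left cell, then look.

```bash
cat >> h.py <<'E'
CC,CY=np.array([.5387,-.2664]),.0923
def cell(x,y): c,s=np.cos(CY),np.sin(CY); return CC+np.array([[c,-s],[s,c]])@[x,y]
def pack(j,cl,ap,ad):
    env.grip(.085); env.reach([*j,.2],down(ap))
    s=env.movel([*j,.056],.15,stop_force=8)
    if s: print("touch on approach",env.get_tcp_pos()); return False
    env.grip(0,40); print("jar",env.get_opening(),env.get_gripper_force(),env.get_tcp_pos(),env.get_force())
    env.movel([*j,.2],.15); print("held",env.get_opening())
    env.reach([*cl,.2],down(ad)); env.movel([*cl,.085],.15,stop_force=15)
    s=env.movel([*cl,.0585],.04,stop_force=8); print("set",s,env.get_tcp_pos(),env.get_opening())
    env.grip(.074); env.movel([*cl,.2],.2); print("t",env.get_time()); return True
def look(name=None):
    im=env.camera("top")
    for q in lids(im,amin=250):
        if 180<q[0][0]<380 and q[0][1]>120: print("lid",q[0],q[1],ray("top",q[0],.08)[:2])
    if name: cv2.imwrite(f"pics/{name}.png",im)
E
python3 - <<'E'
from h import *
np.set_printoptions(precision=4,suppress=True)
env.movel([.45,.35,.25],.2)
pack([.5185,.135],cell(.044,.088),np.radians(90),np.radians(95.3))
look("p1"); cv2.imwrite("pics/p1s.png",env.camera("side"))
E
```

```text
jar 0.05909042054382716 42.1638286113739 [0.5196 0.1352 0.0572] [ 0.1616 -0.7527  5.5365]
held 0.05909602540348018
set True [ 0.5738 -0.1749  0.0621] 0.05927166677292309
t 37.925
lid [327.0627 183.9922] 383 [ 0.5649 -0.1651]
lid [213.3135 241.7601] 421 [0.4243 0.1327]
lid [241.4877 245.2103] 447 [0.4134 0.0611]
```

```bash
python3 -c "
import cv2,numpy as np
a=cv2.imread('pics/p1.png')[110:350,180:440];b=cv2.imread('pics/p1s.png')[80:320,160:420]
cv2.imwrite('pics/p1c.png',cv2.resize(np.hstack([a,b]),None,fx=1.5,fy=1.5))"
```

```text
(no output)
```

View pics/p1c.png

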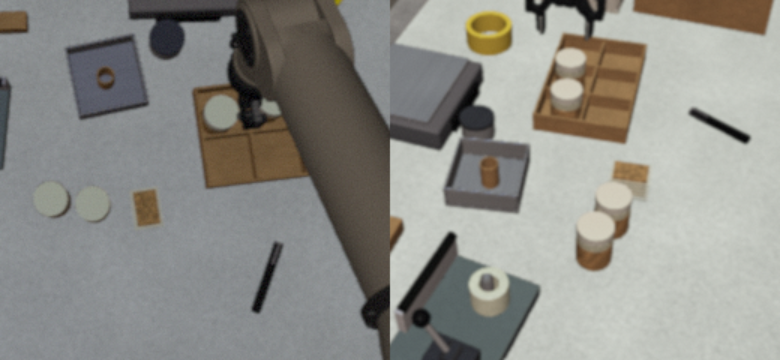

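Jar A stands in the far-left cell, with its lid at left-crop (221,112). B and C haven't moved. C is next.

Run:
```python
from h import *
np.set_printoptions(precision=4,suppress=True)
pack([.4120,.0605],cell(.044,-.088),np.radians(90),np.radians(95.3))
look("p2"); cv2.imwrite("pics/p2s.png",env.camera("side"))
```

```text
jar 0.058954335358538223 41.30585968494415 [0.4127 0.0605 0.0569] [-1.2607  0.2053  7.0844]
held 0.05897767664273586
set True [ 0.5907 -0.35    0.0617] 0.059017873996788796
t 46.25
lid [362.7068 175.1068] 365 [ 0.5854 -0.2589]
lid [327.3536 184.0475] 379 [ 0.5647 -0.1659]
lid [213.0508 241.6998] 413 [0.4245 0.1334]
```

B hasn't moved; I'll pack it and check everything.

Run:
```python
from h import *
np.set_printoptions(precision=4,suppress=True)
pack([.4225,.132],cell(-.044,0),np.radians(90),np.radians(5.3))
env.grip(.08); env.reach([.15,-.64,.26],down(np.radians(12.8)))
env.dwell(.5)
look("p3"); cv2.imwrite("pics/p3s.png",env.camera("side")); print(env.get_time())
a=cv2.imread('pics/p3.png')[110:290,90:440];b=cv2.imread('pics/p3s.png')[80:360,130:350]
a=cv2.resize(a,None,fx=1.2,fy=1.2); a=cv2.copyMakeBorder(a,0,280-a.shape[0],0,0,0)
im=np.hstack([a,b]); cv2.imwrite('pics/p3c.png',cv2.resize(im,None,fx=1.25,fy=1.25))
```

```text
jar 0.05906346556435363 41.39619469642639 [0.4232 0.1321 0.0569] [ 0.3928 -0.9597  7.7645]
held 0.05918770393979081
set True [ 0.4946 -0.2709  0.0617] 0.058937280828340634
t 55.1917
lid [362.6972 175.1472] 360 [ 0.5853 -0.2589]
lid [327.4297 184.1054] 370 [ 0.5645 -0.1661]
lid [370.6853 208.3093] 375 [ 0.4977 -0.2733]
57.875
```

View pics/p3c.png

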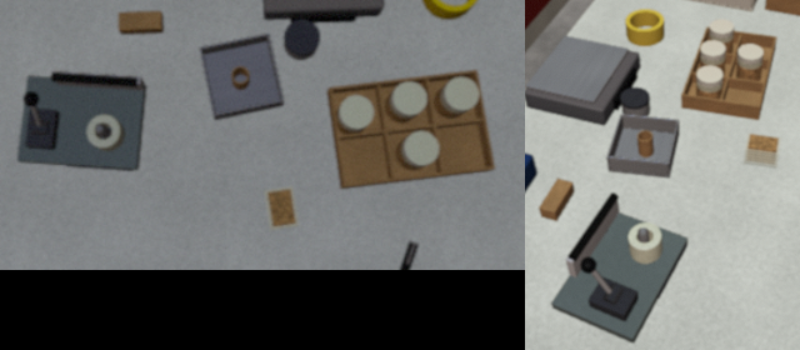

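All four jars stand upright in separate cells, with lids at crop (356,113), (408,99), (460,95) and (420,148). The core is in the tray (240,78), the roll is on the spindle (103,132), the lever is over (31,98), and the tin and clamshells are where they were.

```bash
python3 -c "
from cell import env
print(env.job_done())"
```

```text
the job is handed in; nothing more can be done
None
```

I handed the job in after about 58 s of robot time: core in the tray, roll down on the spindle, then the lever pushed to its stop, and all three loose jars packed upright in their own cells.

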